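# Latch the red tool case

### The job

A red tool case is being made ready for the shop shelf: lower its half-open lid onto the rubber seal, hook the wire bail of the front latch over the keeper on the lid so that it sits down in the groove, then press the lever down with the fingertips until it snaps home and holds the lid tight. Feel your way: do not force the lid, the bail or the lever, and do not disturb the things lying about.

Things in the scene. Friction and masses are not known exactly. Their poses are not given: they have to be found in the camera images.
- case: Heavy red plastic tool case, fixed where it stands: 170 deep (x), 260 wide (y), rim 120 high, lid 18 thick on it. Origin: centre of its underside. Its x axis points from the latch side to the hinge side, y along the front, z up. The front wall is at x = -85; 'out' below means towards -x.
- lid (a joint): Lid angle in rad: 0 = rim closed tight, grows as the lid opens. Its stiff hinge holds it at any angle. Let go, it stops at about 0.03 (front edge about 6 mm up) on the springy rubber seal along the front rim; squeezing the seal flat takes about 50 N at the front, more than a push by hand should give: the latch does that.
- lid_hinge (a point): Point on the lid's hinge line, middle of the case's width, at the rim 120 above the table and 85 behind the case's centre. The lid turns about the case's y axis through it.
- lid_front (a point): Point on the top face of the lid on its centre line, 145 from the hinge line, 18 above the lid's underside, 27 behind the lid's front edge: a free flat place to push the lid down. A fixed black carrying handle (120 long) stands 60 farther back, 23 above the lid's top.
- keeper_groove (a point): Keeper: steel hook block 26 wide on the lid's front. Point: floor of its upward-open groove, 18 out from the lid's face, were it not bent: on this used case the whole hook may stand up to 3 nearer to or farther from the lid. Groove 8 wide in x, centred on the point, between a flat back face 15 high (to the lid's top) and an outer lip 3 thick, 6 high. Axes as the lid: x to the hinge, z up.
- lever (a joint): Lever angle in rad: 0 = pressed home against its stop (hangs straight down), 1.57 = straight out, larger = up. The pivot has slight friction and stays where left. With the bail hooked and slack taken up it stands at about 1.5; pulling down then grows to about 6 N at the pad, goes over centre at about 0.3 and snaps to 0.
- lever_pivot (a point): Lever's pivot axis (along the case's y), middle of the latch: 25 out from the front wall, 98 above the table.
- lever_pad (a point): Point on the lever's outer face at the root of its flared black end, 31 from the pivot: where to push. When home it lies 30 below the pivot and 7 out from it. The lever is a plate 30 wide (y), 3 thick, its tip 48 from the pivot, flared outwards to 14 out from the pivot when home.
- bail (a joint): Angle of the bail on the lever in rad; its slightly stiff pivot keeps it where left. The lean of the bail in the world is joint lever + joint bail: 0 = upright, negative = top leaning out from the case (-1.57 level).
- bail_bar (a point): Middle of the bail's cross bar. The bail is a U of 5 mm round steel wire, 44 wide over its two side wires (grasp it across these, along the case's y, near the bar). The side wires run 39 from the bar to pins on the lever, which sit 12 from the lever's pivot, below it when the lever is home. Seated, the bar's centre is 2.5 above the groove floor.
- hammer_grip (a point): Hammer with a wooden handle, about 260 long, lying in front of the case: leave alone. Point: on its handle.
- screwdriver_grip (a point): Green-handled screwdriver lying beside the case: leave alone. Point: on its handle.
- mug: Blue ceramic mug, 80 wide, 90 high, standing beside the case: leave alone. Origin: centre of its underside.

How it is judged:
By the outcome, as a careful person would: the job done as asked, in the order asked, and still so for the second after the job is handed in, with the robot touching nothing.
It also fails if it takes over 61 s, if anything falls off the work surface, if the arm or the gripper's body presses on something with over 40 N, if the wrist force passes 120 N, or if a joint passes its speed limit or range.

### The arm

A 6-joint arm with a two-finger parallel gripper is mounted at the origin on the work surface. World frame = base frame: x ahead of the robot, y to its left, z up, the work surface at z = 0. Lengths are in mm, angles in rad, forces in N, time in s.
With the tool pointing down it reaches from about 275 to 875 mm from the base axis. Payload 12.5 kg.
Tool frame: the origin (TCP) lies midway between the tips of the shut fingers; the grasp point (between the pads) lies 19 mm behind it; z points along the fingers, y is the direction in which the jaws open and shut (so a half turn about z gives the same grasp; the last joint's range is limited). The gripper opens to 85 mm and grips with 20 to 120 N. Pads are 22 mm wide; open, the fingers measure 114 mm over their backs; the gripper's body (76 mm by 85 mm) begins 54 mm behind the grasp point. The pads swing forward as they close: fully open they stand 13 mm farther back than shut.
Start: joints at [1.03, 0.351, 1.652, -0, 1.139, -0.085], TCP at [242.067, 493.85, 231.29] pointing down, gripper open.
Joint ranges: [-2.75, 2.75], [-0.79, 2.1], [0.01, 2.65], [-1.57, 4.71], [0.07, 3.14], [-2.87, 2.87]. Speed limits (rad/s): [2.22, 2.22, 2.79, 3.14, 3.14, 3.14].

### API

Orientations are given as a unit quaternion [w, x, y, z].
In Python, from cell import telemetry, get_image, camera_params, workorder gives the robot as it stands.
- The arm moves only by the shell command python3 -m handwheel 'ROWS' [FORCE]. ROWS is JSON, a list of rows, each a list of 5 numbers: the shift along the tool's x, y, z in cm, then the turn about the tool's z in rad, then the opening in per cent of the stroke, from 0 (shut) to 100 (fully open). A call has 1 to 12 rows; each row shifts and turns the commanded pose from where the row before left it, along the tool's axes as they then stand; what a row does not reach is not made up. A row lasts 1/12 s, in which the tool goes at most 41.7 mm and 7.16 degrees, less where a joint would pass 70% of its speed; a pose out of reach is approached as far as the arm can. A call is refused whole if a number of a shift passes 4.17 or a number of a turn 0.125, either way. A call with a gripper value outside its range is refused whole. The fingers move at their own pace and stop on an object; FORCE is the grip in N (left out, the last holds). Time passes only in rows, so rows that do not move let the fingers close. It gives the time, the measured TCP pose, the force and the opening at its end, in the units of the state.
- telemetry.get_state(): the state, without advancing time (a new reading comes with each control period).
- get_image(name): name is "side" or "top" or "wrist"; returns (picture, depth): 400x640x3 uint8, red, green, blue; 400x640 float32, mm along the optical axis (not along the pixel's ray), 0 where there is no reading.
- camera_params(name): a dict with "fx", "fy", "cx", "cy" (pixels), "R" (3x3) and "t" (3): a world point X has camera coordinates R X + t; the wrist camera has in their place "hand_eye" (4x4, takes a point from camera to tool coordinates, whose origin is the TCP and whose axes are the flange's). Camera axes: x right, y down, z forward; pixel columns grow to the right and rows downward; lengths in mm; the calibration is good to about 2 mm. A picture is of the moment at which its call begins: read the wrist's pose just before it. camera_params takes no time and is no camera call.
- workorder.sign_off(): hands the job in, once; it reports no verdict.
The state is a dict: "time": time; "q": joint angles; "joint_velocities": joint speeds; "joint_efforts": joint torques, N m; "ee_pos": TCP position; "tool_rot": TCP orientation; "wrist_force": force on the tool from outside, world axes, zero at the start; "ft_torque": the same for the moment, N m; "grip_width": finger opening in mm.
Only numpy, scipy, OpenCV 4.12 (cv2) and the standard library are available. Lean on these libraries where they do the work, as an engineer would, in place of code of your own. Each camera call takes 0.05 s, during which the arm holds its last target. There are 200 camera calls.

## Working session

There is one attempt and no reset: what is moved stays moved. The work goes in short steps, Python scripts to look and compute and a shell command to move; the robot and the scene stay as the last step left them, time stands still between calls to the robot, and variables do not carry over. Pictures are saved under pics/ and viewed, about 8 in all and at most 12, crops included, and the job is handed in when it is done.

```bash
mkdir -p pics; ls
python3 - <<'E'
from cell import telemetry,get_image,camera_params
import cv2,numpy as np
s=telemetry.get_state();print(s)
for n in("side","top"):
    p,d=get_image(n);cv2.imwrite(f"pics/{n}0.png",p[:,:,::-1]);np.savez(f"{n}0.npz",p=p,d=d);print(n,camera_params(n))
print(camera_params("wrist"))
a=cv2.imread("pics/side0.png");b=cv2.imread("pics/top0.png")
E
```

```text
pics
{'time': 0.0, 'q': array([ 1.03040447e+00,  3.51284584e-01,  1.65239717e+00,  9.38042654e-06,
        1.13911368e+00, -8.45652884e-02]), 'joint_velocities': array([ 0.00152567, -0.00137068,  0.00038004,  0.00183603,  0.00027824,
        0.00041535]), 'joint_efforts': array([ 9.37661571e-04, -5.06094432e+01, -2.91406506e+01, -2.35640465e-05,
        4.54183028e-03,  8.62257519e-07]), 'ee_pos': array([241.90392599, 493.58677534, 230.74217585]), 'tool_rot': array([-1.88931220e-04,  2.25947138e-01,  9.74139379e-01, -5.70959732e-04]), 'wrist_force': array([ 0.10067635, -0.37927943,  0.01054674]), 'ft_torque': array([ 0.03105251,  0.02993797, -0.0294658 ]), 'grip_width': 85.46268879002811}
side {'fx': 409.9143690186569, 'fy': 409.9143690186569, 'cx': 327.7988261296878, 'cy': 199.52189623816443, 'R': array([[ 0.8563326 , -0.51625893, -0.01308373],
       [-0.38536588, -0.62194082, -0.68167643],
       [ 0.34378424,  0.58878378, -0.73153678]]), 't': array([-451.88343341,  322.30515341,  765.2594972 ])}
top {'fx': 464.08318915294126, 'fy': 464.08318915294126, 'cx': 329.6391794072376, 'cy': 201.44418895886722, 'R': array([[-0.04665785, -0.99890769, -0.00254279],
       [-0.97763288,  0.04618644, -0.20518469],
       [ 0.205078  , -0.00708756, -0.97871997]]), 't': array([  64.58705409,  599.09748545, 1099.3242852 ])}
{'fx': 342.4699827125712, 'fy': 342.4699827125712, 'cx': 320.3622610090537, 'cy': 196.80328068406212, 'hand_eye': array([[-5.60257011e-04, -9.47325274e-01, -3.20272558e-01,
         8.21279013e+01],
       [ 9.99999732e-01, -3.79932336e-04, -6.25521454e-04,
         5.15861228e-01],
       [ 4.70890381e-04, -3.20272823e-01,  9.47325233e-01,
        -1.42438901e+02],
       [ 0.00000000e+00,  0.00000000e+00,  0.00000000e+00,
         1.00000000e+00]])}
```

View pics/side0.png

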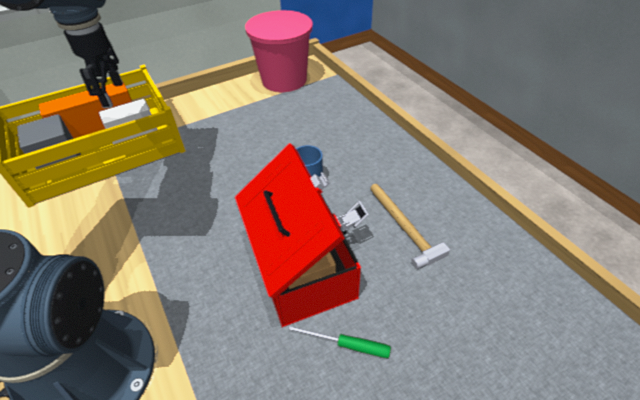

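View pics/top0.png

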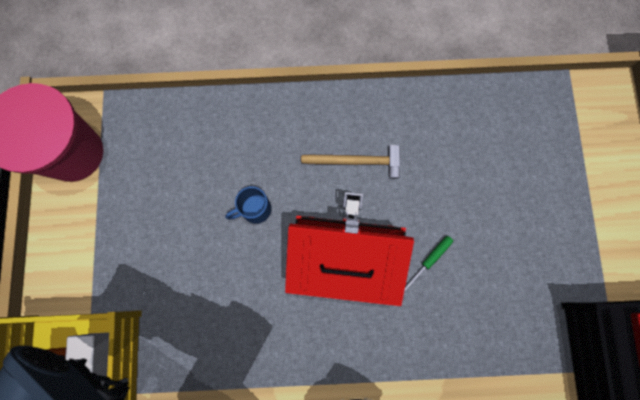

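The pictures show the case with its hinge towards the robot and the latch facing away. In the top view the latch is at about (352,205) px. The lid is half open, with its handle at (347,270). The hammer lies beyond the latch at (350,160). The mug is at (252,205) and the screwdriver at (430,260).

```bash
cat > h.py <<'E'
import numpy as np,cv2
from cell import telemetry,get_image,camera_params
from scipy.spatial.transform import Rotation as Ro
def Rt():
    s=telemetry.get_state();q=s['tool_rot'];return Ro.from_quat([q[1],q[2],q[3],q[0]]).as_matrix(),np.array(s['ee_pos'])
def cloud(d,c,R,t):
    v,u=np.mgrid[:400,:640];P=np.stack([(u-c['cx'])/c['fx']*d,(v-c['cy'])/c['fy']*d,d],-1)
    return (P-t)@R   # R^T (P-t)
def static(n,p=None,d=None):
    c=camera_params(n);
    if p is None:p,d=get_image(n)
    return p,d,cloud(d,c,c['R'],c['t'])
def wrist():
    R,t=Rt();p,d=get_image('wrist');c=camera_params('wrist');H=c['hand_eye']
    Rc=R@H[:3,:3];tc=R@H[:3,3]+t
    W=cloud(d,c,Rc.T,-Rc.T@tc);return p,d,W
def red(p):
    h=cv2.cvtColor(p,cv2.COLOR_RGB2HSV);return ((h[...,0]<6)|(h[...,0]>174))&(h[...,1]>180)&(h[...,2]>60)
E
python3 - <<'E'
from h import *
A=[]
for n in("side","top"):
    z=np.load(n+"0.npz");p,d,W=static(n,z['p'],z['d'])
    m=red(p)&(d>0);
    u=np.mgrid[:400,:640]; m&=(u[1]>230)&(u[1]<420)&(u[0]>140)&(u[0]<330)
    P=W[m];print(n,len(P),P.min(0),P.max(0))
    # lid plane ransac
    rng=np.random.default_rng(0);best=0
    for _ in range(300):
        a=P[rng.choice(len(P),3,False)];nn=np.cross(a[1]-a[0],a[2]-a[0]);nn/=np.linalg.norm(nn)+1e-9
        k=abs((P-a[0])@nn)<2
        if k.sum()>best:best=k.sum();K=k
    L=P[K];c=L.mean(0);nn=np.linalg.svd(L-c)[2][2];nn*=np.sign(nn[2])
    print(best,'n',nn,'tilt',np.arccos(nn[2]),'yaw',np.arctan2(nn[1],nn[0]))
    # in-plane rectangle
    ey=np.cross([0,0,1],nn);ey/=np.linalg.norm(ey);ex=np.cross(ey,nn)
    q=np.stack([(L-c)@ex,(L-c)@ey],1).astype(np.float32);r=cv2.minAreaRect(q);bp=cv2.boxPoints(r)
    print(r);print(c+bp[:,:1]*ex+bp[:,1:]*ey)
    m2=m.copy();m2[m]=~K
    p2=p.copy()
    y,x=(140,200) if n=="top" else (140,260)
    if n=="top":y,x=170,290
    cv2.imwrite(f"pics/{n}c.png",cv2.resize(p[y:y+110,x:x+150,::-1],None,fx=4,fy=4,interpolation=cv2.INTER_CUBIC))
a=cv2.imread("pics/sidec.png");b=cv2.imread("pics/topc.png");b=cv2.resize(np.hstack([a,b]),(800,293));cv2.imwrite("pics/c.png",b)
E
```

```text
side 11794 [ 342.0367434  -139.04665336    1.80535334] [546.22960502 142.39996177 241.13809505]
7553 n [-0.61509473  0.09666916  0.78250466] tilt 0.6721179941554732 yaw 2.9857063351738646
((3.0805587768554688, -14.625473022460938), (261.8772277832031, 172.98329162597656), 89.90702819824219)
[[ 514.8066989   123.29268972  241.90857446]
 [ 381.13155955  144.5854108   134.20158333]
 [ 340.14518406 -114.06441851  133.93699543]
 [ 473.82032341 -135.35713959  241.64398656]]
top 8333 [ 344.52426787 -134.31109245   20.62610098] [557.86496067 144.53975458 245.46967344]
6063 n [-0.61432935  0.09807156  0.7829313 ] tilt 0.6714325020690117 yaw 2.9832883873102736
((3.78729248046875, 0.7266845703125), (261.5186767578125, 174.16702270507812), 89.82525634765625)
[[ 516.69438883  125.81332074  244.16800429]
 [ 382.12299177  147.83421883  135.81777864]
 [ 340.27970746 -110.31478723  135.32159003]
 [ 474.85110452 -132.33568532  243.67181568]]
```

View pics/c.png

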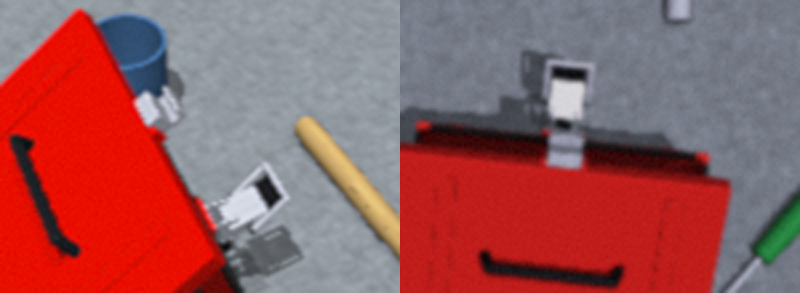

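```bash
cat >> h.py <<'E'
YAW=2.9845
EX=np.array([np.cos(YAW),np.sin(YAW),0]);EY=np.array([-EX[1],EX[0],0]);EZ=np.array([0,0,1.])
ORG=np.array([372,15.2,0])-85*EX
C=np.stack([EX,EY,EZ],1)
def w2c(P):return (np.asarray(P)-ORG)@C
def c2w(p):return ORG+C@np.asarray(p,float)
def lidpt(x,z,th): # x = dist from hinge, z above lid underside -> case coords
    return np.array([85-x*np.cos(th)-z*np.sin(th),0,120+x*np.sin(th)+z*np.cos(th)])
def stat():
    s=telemetry.get_state();R,t=Rt()
    a=(np.arctan2(R[1,1],R[0,1])-np.arctan2(EY[1],EY[0])+np.pi/2)%np.pi-np.pi/2
    print('t',round(s['time'],2),'tcp case',w2c(t).round(1),'F case',(C.T@s['wrist_force']).round(1),'grip',round(s['grip_width'],1),'toolx.case',(C.T@R[:,0]).round(3),'tooly',(C.T@R[:,1]).round(3),'yawerr',round(a,3))
def go(p): # cm shift in tool axes to case point p
    R,t=Rt();print('shift cm',(R.T@(c2w(p)-t)/10).round(2))
E
python3 - <<'E'
from h import *
stat()
z=np.load("top0.npz");p,d,W=static("top",z['p'],z['d'])
z=np.load("side0.npz");p2,d2,W2=static("side",z['p'],z['d'])
for p,W in((p,W),(p2,W2)):
    Q=w2c(W);h=cv2.cvtColor(p,cv2.COLOR_RGB2HSV)
    m=(Q[...,0]<-88)&(Q[...,0]>-180)&(abs(Q[...,1])<60)&(Q[...,2]>40)&(h[...,1]<120)
    for q in (0,25,50,75,100):print(q,np.percentile(Q[m],q,axis=0).round(0))
    print(np.array2string(Q[m][np.argsort(-Q[m][:,2])][::max(1,m.sum()//25)].round(0)))
print(lidpt(145,18,.672),[j.round(2) for j in telemetry.get_state()['q']])
go(lidpt(145,18,.672)+[0,0,40])
E
```

```text
t 0.1 tcp case [ 288.3 -452.2  230.8] F case [-0.1 -0.2  0.1] grip 85.4 toolx.case [ 0.956 -0.294  0.   ] tooly [-0.294 -0.956 -0.001] yawerr -0.299
0 [-153.  -23.   69.]
25 [-141.  -11.  107.]
50 [-129.   -2.  111.]
75 [-116.    7.  117.]
100 [-92.  20. 134.]
[[-150.  -19.  134.]
 [-148.   14.  129.]
 [-147.    7.  127.]
 [-143.  -20.  123.]
 [-141.  -20.  121.]
 [-143.   -4.  119.]
 [-147.  -11.  118.]
 [-141.   -8.  116.]
 [-150.  -16.  115.]
 [-140.    4.  114.]
 [-130.  -19.  113.]
 [-135.    2.  113.]
 [-122.   -8.  112.]
 [-122.   13.  111.]
 [-132.  -14.  110.]
 [-120.   -8.  110.]
 [-139.  -12.  110.]
 [-110.   -7.  109.]
 [ -98.    9.  108.]
 [-118.   11.  107.]
 [-109.    0.  106.]
 [-108.  -16.  106.]
 [-111.    8.  104.]
 [-127.  -23.  103.]
 [-101.    5.   76.]
 [-109.    4.   71.]]
0 [-152.  -24.   66.]
25 [-139.  -10.  104.]
50 [-125.    3.  109.]
75 [-109.   11.  114.]
100 [-88.  23. 130.]
[[-147.   -5.  130.]
 [-151.  -13.  127.]
 [-147.  -20.  125.]
 [-146.   13.  120.]
 [-148.   -1.  118.]
 [-143.    1.  116.]
 [-139.  -21.  115.]
 [-139.    3.  113.]
 [-136.   -5.  112.]
 [-137.   -3.  111.]
 [-127.  -11.  110.]
 [-132.  -22.  110.]
 [ -96.   11.  109.]
 [-123.   10.  108.]
 [-125.  -11.  108.]
 [-124.   -3.  107.]
 [-117.   -9.  107.]
 [-127.   21.  106.]
 [-112.    8.  105.]
 [-121.  -19.  104.]
 [-107.   13.  103.]
 [-105.   -3.  102.]
 [-120.   16.  100.]
 [-102.  -11.   95.]
 [-115.   12.   90.]
 [-108.    2.   72.]]
[-39.6797714    0.         224.35650245] [np.float64(1.03), np.float64(0.35), np.float64(1.65), np.float64(-0.0), np.float64(1.14), np.float64(-0.08)]
shift cm [-44.65 -33.57  -3.32]
```

The crops show the keeper at the lid's front. The lever stands out and slightly up at about 2.0 rad, and the bail leans out. Depth puts the bail bar at about (-150, 0, 128) in case axes.

```bash
python3 -m handwheel '[[0,0,-2,-0.1,0],[0,0,-2,-0.1,0],[0,0,-2,-0.1,0],[-2.3,-3.2,0,0,0],[-2.3,-3.2,0,0,0],[-2.3,-3.2,0,0,0],[-2.3,-3.2,0,0,0],[-2.3,-3.2,0,0,0],[-2.3,-3.2,0,0,0],[-2.3,-3.2,0,0,0],[-2.3,-3.2,0,0,0],[-2.3,-3.2,0,0,0]]' 30; python3 -c "
from h import *
stat();go([-40,0,255])"
```

```text
time: 1.1
ee_pos: [402.1, 175.4, 291.2]
tool_rot: [-0.0, 0.078, 0.997, -0.0]
wrist_force: [1.3, 0.4, -0.8]
grip_width: -0.1
t 1.1 tcp case [  80.3 -162.9  291.2] F case [-1.2 -0.6 -0.8] grip -0.1 toolx.case [1.    0.002 0.   ] tooly [ 0.002 -1.    -0.   ] yawerr 0.002
shift cm [-12.   -16.31   3.62]
```

```bash
python3 -m handwheel '[[-2.4,-3.25,0,0,0],[-2.4,-3.25,0,0,0],[-2.4,-3.25,0,0,0],[-2.4,-3.25,0,0,0],[-2.4,-3.25,0,0,0],[0,0,1.5,0,0],[0,0,1.5,0,0],[0,0,0.5,0,0],[0,0,0,0,0]]'; python3 -c "
from h import *
stat()
for t in np.arange(.7,-.01,-.05):print(round(t,2),lidpt(145,18,t).round(1))
p,d,W=wrist();cv2.imwrite('pics/w1.png',p[:,:,::-1])"
```

```text
time: 1.85
ee_pos: [494.5, -1.9, 255.1]
tool_rot: [-0.001, 0.078, 0.997, 0.0]
wrist_force: [-0.2, 0.1, -0.8]
grip_width: -0.0
t 1.85 tcp case [-38.7  -2.3 255.1] F case [ 0.2 -0.  -0.8] grip -0.0 toolx.case [1.    0.001 0.003] tooly [ 0.001 -1.    -0.   ] yawerr 0.001
0.7 [-37.5   0.  227.2]
0.65 [-41.3   0.  222.1]
0.6 [-44.8   0.  216.7]
0.55 [-48.    0.  211.1]
0.5 [-50.9   0.  205.3]
0.45 [-53.4   0.  199.3]
0.4 [-55.6   0.  193. ]
0.35 [-57.4   0.  186.6]
0.3 [-58.8   0.  180. ]
0.25 [-59.9   0.  173.3]
0.2 [-60.7   0.  166.4]
0.15 [-61.1   0.  159.5]
0.1 [-61.1   0.  152.4]
0.05 [-60.7   0.  145.2]
-0.0 [-60.   0. 138.]
```

View pics/w1.png

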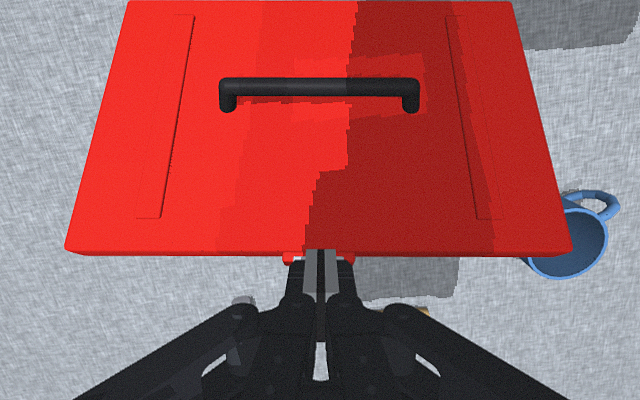

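The wrist view shows the lid, with the shut fingertips at (320,250) above its front part. The handle at (320,90) is well clear.

```bash
python3 -m handwheel '[[0,0,0.8,0,0],[0,0,0.6,0,0],[0,0,0.4,0,0],[0,0,0.3,0,0],[0,0,0.3,0,0],[-0.3,0,0.3,0,0],[-0.3,0,0.4,0,0],[-0.35,0,0.5,0,0],[-0.35,0,0.55,0,0]]'; python3 -c "
from h import *
stat()"
```

```text
time: 2.65
ee_pos: [508.4, -4.0, 214.3]
tool_rot: [-0.0, 0.078, 0.997, 0.0]
wrist_force: [-0.6, -0.4, 1.6]
grip_width: -0.1
t 2.65 tcp case [-52.7  -2.4 214.3] F case [0.6 0.5 1.6] grip -0.1 toolx.case [1.    0.001 0.   ] tooly [ 0.001 -1.     0.   ] yawerr 0.001
```

```bash
python3 -m handwheel '[[-0.2,0,0.7,0,0],[-0.2,0,0.7,0,0],[-0.1,0,0.7,0,0],[-0.1,0,0.7,0,0],[0,0,0.7,0,0],[0,0,0.7,0,0],[0,0,0.7,0,0]]'; python3 -c "
from h import *
stat()"
```

```text
time: 3.23
ee_pos: [513.9, -4.9, 165.1]
tool_rot: [0.0, 0.078, 0.997, -0.0]
wrist_force: [1.8, -1.3, 1.9]
grip_width: 0.0
t 3.23 tcp case [-58.3  -2.4 165.1] F case [-2.   1.   1.9] grip 0.0 toolx.case [ 1.     0.001 -0.   ] tooly [ 0.001 -1.    -0.   ] yawerr 0.001
```

```bash
python3 -m handwheel '[[0,0,0.6,0,0],[0,0,0.5,0,0],[0,0,0.4,0,0],[0,0,0.3,0,0],[0,0,0.2,0,0],[0,0,0.1,0,0],[0,0,0,0,0]]'; python3 -c "
from h import *
stat()"
```

```text
time: 3.82
ee_pos: [513.8, -4.9, 144.6]
tool_rot: [-0.0, 0.078, 0.997, -0.0]
wrist_force: [-0.4, -0.6, 0.5]
grip_width: -0.1
t 3.82 tcp case [-58.2  -2.4 144.6] F case [0.3 0.7 0.5] grip -0.1 toolx.case [1.    0.001 0.   ] tooly [ 0.001 -1.    -0.   ] yawerr 0.001
```

```bash
python3 -m handwheel '[[0,0,0.1,0,0],[0,0,0.1,0,0],[0,0,0.05,0,0],[0,0,0,0,0]]'; python3 -c "
from h import *
stat()"; python3 -m handwheel '[[0,0,0.1,0,0],[0,0,0.1,0,0],[0,0,0,0,0]]';python3 -c "
from h import *
stat()"
```

```text
time: 4.15
ee_pos: [514.1, -4.9, 142.7]
tool_rot: [0.0, 0.078, 0.997, -0.0]
wrist_force: [-1.6, -0.5, 6.0]
grip_width: 0.3
t 4.15 tcp case [-58.5  -2.4 142.7] F case [1.5 0.7 6. ] grip 0.3 toolx.case [ 1.     0.001 -0.   ] tooly [ 0.001 -1.    -0.   ] yawerr 0.001
time: 4.4
ee_pos: [514.3, -4.9, 141.4]
tool_rot: [0.001, 0.078, 0.997, -0.0]
wrist_force: [-3.9, -0.4, 12.3]
grip_width: 0.2
t 4.4 tcp case [-58.7  -2.4 141.4] F case [ 3.8  1.  12.3] grip 0.2 toolx.case [ 1.     0.001 -0.001] tooly [ 0.001 -1.    -0.   ] yawerr 0.001
```

```bash
python3 -m handwheel '[[0,0,-2,0,0],[0,0,-4,0,60],[-1,0,-4,0,70],[-4,0,-1.5,0,75],[-3.5,0,0,0,75],[0,0,0,0,75],[0,0,0,0,75]]'
python3 - <<'E'
from h import *
stat();p,d,W=wrist();stat();cv2.imwrite('pics/w2.png',p[:,:,::-1]);np.savez('w2.npz',p=p,d=d,W=W)
E
```

```text
time: 4.98
ee_pos: [597.4, -18.1, 254.0]
tool_rot: [-0.001, 0.078, 0.997, 0.0]
wrist_force: [0.2, -0.1, -0.8]
grip_width: 64.1
t 4.98 tcp case [-142.8   -2.4  254. ] F case [-0.2  0.1 -0.8] grip 64.1 toolx.case [1.    0.001 0.001] tooly [ 0.001 -1.    -0.   ] yawerr 0.001
t 5.03 tcp case [-141.9   -2.4  253.9] F case [ 0.3 -0.3  0.3] grip 63.8 toolx.case [1.    0.001 0.002] tooly [ 0.001 -1.    -0.   ] yawerr 0.001
```

View pics/w2.png

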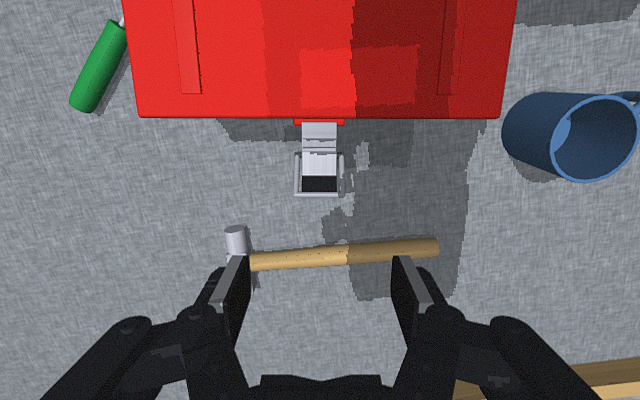

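The lid is down, and the latch shows clearly. The keeper is at (320,135), the lever's dark flared end at (320,184), and the bail bar at row 193, columns 295–344. The open fingers are at (235,300) and (405,300).

Run:
```python
from h import *
z=np.load('w2.npz');Q=w2c(z['W']);d=z['d']
for c in (319,297,342,308,331):
    print('col',c)
    for v in range(112,200,2 if c==319 else 4):print(v,Q[v,c].round(1),z['p'][v,c],end='; ')
    print()
for v in (193,194,180,160):
    m=Q[v,285:355];k=m[:,2]>60;print(v,m[k][0].round(1),m[k][-1].round(1))
# lid surface plane angle
m=red(z['p'])&(Q[...,2]>130)&(abs(Q[...,1])<110)&(Q[...,0]>-80);P=Q[m]
A=np.c_[P[:,0],P[:,1],np.ones(len(P))];k=np.linalg.lstsq(A,P[:,2],rcond=None)[0];print('lid plane',k, 'z at front',k@[-87,0,1]); print('front edge x',P[:,0].min(),Q[...,0][red(z['p'])&(Q[...,2]>130)].min())
```

```text
col 319
112 [-81.8  -1.6 143.1] [209  41  34]; 114 [-83.1  -1.6 143.6] [209  36  31]; 116 [-84.6  -1.6 142.7] [172  24  17]; 118 [-86.2  -1.6 140.8] [113  27  31]; 120 [-87.6  -1.6 140.9] [228  49  46]; 122 [-88.8  -1.6 143.6] [152 145 156]; 124 [-90.1  -1.6 144.5] [184 188 201]; 126 [-91.7  -1.6 143.5] [183 186 197]; 128 [-93.   -1.6 144. ] [178 181 196]; 130 [-94.5  -1.6 143.9] [183 185 197]; 132 [-95.9  -1.6 144.2] [178 182 193]; 134 [-97.4  -1.6 144.1] [176 175 188]; 136 [-98.8  -1.6 144.5] [184 190 203]; 138 [-100.3   -1.6  143.9] [130 131 140]; 140 [-104.1   -1.5  129.5] [ 92  94 101]; 142 [-105.7   -1.5  129.2] [179 181 195]; 144 [-107.2   -1.5  129.5] [170 173 185]; 146 [-108.9   -1.5  129.3] [158 162 172]; 148 [-109.4   -1.5  135. ] [176 181 188]; 150 [-110.8   -1.5  135.8] [185 190 202]; 152 [-118.2   -1.4  106. ] [114 115 124]; 154 [-119.8   -1.4  106.9] [104 101 112]; 156 [-121.5   -1.4  106.9] [214 216 226]; 158 [-123.2   -1.4  107.1] [208 211 219]; 160 [-124.5   -1.4  109.2] [205 206 218]; 162 [-126.5   -1.4  108.2] [203 204 217]; 164 [-128.2   -1.4  108. ] [203 205 218
[... 3937 characters left out ...]
[-128.2  -11.8  108.1] [203 204 217]; 168 [-131.2  -11.7  110.3] [204 207 217]; 172 [-134.6  -11.7  111. ] [203 205 217]; 176 [-137.9  -11.7  111.9] [48 50 53]; 180 [-141.   -11.7  113.4] [40 43 44]; 184 [-143.8  -11.7  116.1] [23 17 27]; 188 [-146.7  -11.7  118.2] [35 37 37]; 192 [-147.8  -11.4  126. ] [125 130 138]; 196 [-151.1  -11.5  126.6] [164 162 175]; 
193 [-148.8   20.1  125.6] [-148.9  -23.1  125.3]
194 [-149.7   20.2  125.7] [-149.9  -23.2  124.9]
180 [-140.1   20.6  116.8] [-139.8  -22.6  117.7]
160 [-125.8   20.4  103.3] [-125.8  -23.2  103. ]
lid plane [-8.33548993e-02 -6.95365233e-04  1.40175334e+02] z at front 147.42720995014
front edge x -79.80908700744658 -90.71339991736286
```

```bash
python3 -m handwheel '[[-1.1,-0.09,2,0,75],[0,0,3.5,0,75],[0,0,3.5,0,75],[0,0,3,0,75],[0,0,2,0,75],[0,0,1,0,75],[0,0,0,0,75]]' 20
python3 - <<'E'
from h import *
stat()
E
python3 -m handwheel '[[0,0,0,0,60],[0,0,0,0,55],[0,0,0,0,50],[0,0,0,0,45],[0,0,0,0,40],[0,0,0,0,40],[0,0,0,0,40]]' 20
python3 - <<'E'
from h import *
stat()
p,d,W=wrist();cv2.imwrite('pics/w3.png',cv2.resize(p[60:360,120:520,::-1],None,fx=1.8,fy=1.8));np.savez('w3.npz',p=p,d=d,W=W)
E
```

```text
time: 5.62
ee_pos: [605.9, -20.2, 103.0]
tool_rot: [-0.002, 0.078, 0.997, 0.0]
wrist_force: [-0.6, 0.1, -0.8]
grip_width: 64.1
t 5.62 tcp case [-151.6   -1.6  103. ] F case [ 0.6 -0.  -0.8] grip 64.1 toolx.case [1.    0.001 0.004] tooly [ 0.001 -1.    -0.   ] yawerr 0.001
time: 6.2
ee_pos: [608.3, -20.9, 105.7]
tool_rot: [0.001, 0.078, 0.997, -0.0]
wrist_force: [2.1, -4.7, 1.4]
grip_width: 42.7
t 6.2 tcp case [-154.1   -1.3  105.7] F case [-2.8  4.3  1.4] grip 42.7 toolx.case [ 1.     0.001 -0.002] tooly [ 0.001 -1.    -0.   ] yawerr 0.001
```

View pics/w3.png

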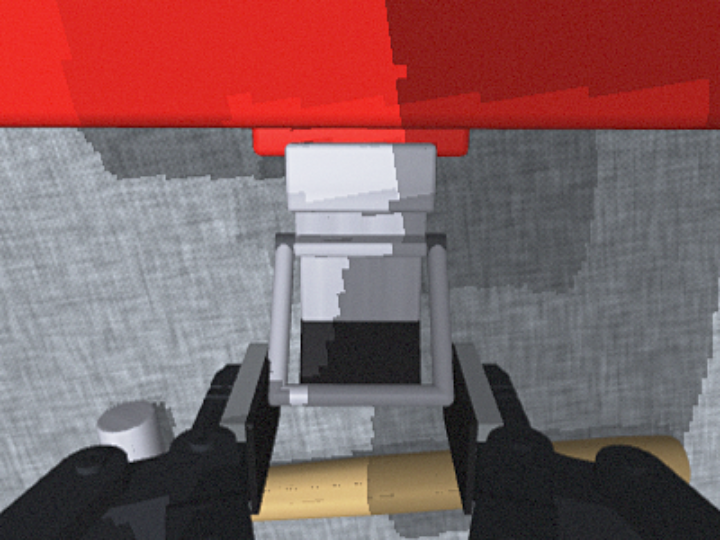

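The bail is gripped (42.7 mm), with the bar (row 393 of the crop) between the pads and the wires square to them. The lip and groove are visible at rows 190–240.

Run:
```python
from h import *
z=np.load('w3.npz');Q=w2c(z['W'])
for c in (315,330):
    for v in range(130,290,3):
        if not 205<v<255:print(v,Q[v,c].round(1),end='; ')
    print()
```

```text
130 [-86.2   0.2 141.9]; 133 [-87.3   0.2 140.8]; 136 [-88.4   0.2 139.8]; 139 [-88.9   0.2 142.6]; 142 [-8.960e+01  1.000e-01  1.438e+02]; 145 [-9.05e+01  1.00e-01  1.44e+02]; 148 [-9.130e+01  1.000e-01  1.442e+02]; 151 [-92.3   0.2 144.2]; 154 [-9.310e+01  1.000e-01  1.446e+02]; 157 [-9.400e+01  1.000e-01  1.449e+02]; 160 [-95.    0.2 144.4]; 163 [-96.1   0.2 144. ]; 166 [-97.1   0.2 143.7]; 169 [-97.8   0.2 144.5]; 172 [-99.    0.2 143.9]; 175 [-99.8   0.2 144.5]; 178 [-105.2    0.4  128.5]; 181 [-105.9    0.4  129.9]; 184 [-107.2    0.4  129.6]; 187 [-108.5    0.5  129. ]; 190 [-109.2    0.4  130.3]; 193 [-109.     0.4  134.4]; 196 [-109.5    0.3  136.2]; 199 [-110.8    0.4  135.6]; 202 [-122.4    0.9  106.3]; 205 [-123.6    0.9  106.8]; 256 [-145.8    0.9  112.1]; 259 [-147.3    0.9  112.1]; 262 [-148.3    0.9  113. ]; 265 [-149.3    0.9  114. ]; 268 [-150.9    0.9  113.7]; 271 [-151.8    0.9  114.9]; 274 [-147.7    0.7  124. ]; 277 [-148.1    0.7  125.7]; 280 [-149.4    0.7  125.8]; 283 [-151.1    0.7  125.4]; 286 [-234.6    3.     0.9]; 289 [-237.7    3.     0.6]; 
130 [-86.2 
[... 307 characters left out ...]
44. ]; 169 [-97.9  -4.5 144.5]; 172 [-98.8  -4.5 144.7]; 175 [-100.1   -4.5  143.5]; 178 [-104.8   -4.9  129.9]; 181 [-105.7   -4.9  130.8]; 184 [-107.2   -5.   129.6]; 187 [-108.4   -5.   129.3]; 190 [-109.7   -5.   128.8]; 193 [-109.2   -4.9  133.7]; 196 [-109.4   -4.8  136.4]; 199 [-110.8   -4.8  135.6]; 202 [-122.5   -5.7  105.8]; 205 [-123.6   -5.7  106.6]; 256 [-146.1   -5.8  111.5]; 259 [-147.1   -5.8  112.5]; 262 [-148.1   -5.8  113.3]; 265 [-149.    -5.8  114.4]; 268 [-150.7   -5.8  114.1]; 271 [-151.6   -5.8  115.1]; 274 [-147.6   -5.5  124.2]; 277 [-148.4   -5.5  125.1]; 280 [-150.    -5.5  124.9]; 283 [-150.5   -5.5  126.3]; 286 [-234.6   -9.6    0.9]; 289 [-237.7   -9.6    0.6];
```

```bash
python3 -m handwheel '[[0.4,0,-0.5,0,40],[0.45,0,-0.45,0,40],[0.35,0,-0.3,0,40],[0.35,0,-0.25,0,40],[0.4,0,-0.25,0,40],[0,0,0,0,40]]'; python3 -c "
from h import *
stat()"
```

```text
time: 6.75
ee_pos: [588.0, -17.7, 123.0]
tool_rot: [0.0, 0.078, 0.997, -0.0]
wrist_force: [1.0, -5.2, -0.6]
grip_width: 42.5
t 6.75 tcp case [-133.5   -1.3  123. ] F case [-1.8  5.  -0.6] grip 42.5 toolx.case [ 1.     0.001 -0.001] tooly [ 0.001 -1.    -0.   ] yawerr 0.001
```

```bash
python3 -m handwheel '[[0.4,-0.05,-0.1,0,40],[0.4,0,-0.1,0,40],[0.4,0,0,0,40],[0.4,0,0,0,40],[0.4,0,0,0,40],[0.2,0,0,0,40],[0,0,0,0,40]]'
python3 - <<'E'
from h import *
stat()
p,d,W=wrist();cv2.imwrite('pics/w4.png',cv2.resize(p[60:360,120:520,::-1],None,fx=1.8,fy=1.8));np.savez('w4.npz',p=p,d=d,W=W)
Q=w2c(W)
for v in range(130,290,3):print(v,Q[v,315].round(1),end='; ')
E
```

```text
time: 7.33
ee_pos: [566.9, -14.5, 125.2]
tool_rot: [0.001, 0.078, 0.997, 0.0]
wrist_force: [2.2, -3.0, 2.6]
grip_width: 42.4
t 7.33 tcp case [-112.2   -1.2  125.2] F case [-2.7  2.6  2.6] grip 42.4 toolx.case [ 1.     0.001 -0.002] tooly [ 0.001 -1.     0.   ] yawerr 0.001
130 [-46.8   0.6 142.8]; 133 [-47.9   0.6 142.6]; 136 [-49.1   0.6 142.3]; 139 [-50.1   0.6 142.7]; 142 [-51.2   0.6 142.8]; 145 [-52.3   0.6 142.6]; 148 [-53.5   0.6 142.4]; 151 [-54.4   0.6 143.5]; 154 [-55.5   0.6 143.3]; 157 [-56.7   0.6 143.1]; 160 [-57.7   0.6 143.4]; 163 [-59.    0.6 142.8]; 166 [-60.    0.6 143.4]; 169 [-61.4   0.6 142.2]; 172 [-62.3   0.6 143.4]; 175 [-63.2   0.6 144.3]; 178 [-65.    0.6 142.1]; 181 [-66.1   0.6 142.5]; 184 [-67.2   0.7 142.6]; 187 [-68.    0.6 143.9]; 190 [-68.7   0.6 145.3]; 193 [-70.8   0.7 142.8]; 196 [-71.8   0.7 143.4]; 199 [-73.    0.7 143.3]; 202 [-74.3   0.7 143. ]; 205 [-75.6   0.7 143. ]; 208 [-76.6   0.7 143.6]; 211 [-29.9  -1.4 267.5]; 214 [-78.9   0.7 144.1]; 217 [-80.3   0.7 143.6]; 220 [-81.5   0.7 143.7]; 223 [-82.4   0.7 144.8]; 226 [-84.4   0.7 143. ]; 229 [-86.6   0.8 141.1]; 232 [-88.2   0.8 140.5]; 235 [-88.6   0.7 142.4]; 238 [-89.    0.7 144.2]; 241 [-90.4   0.7 144.1]; 244 [-91.9   0.7 143.8]; 247 [-93.    0.7 144.2]; 250 [-94.6   0.8 143.8]; 253 [-95.7   0.8 144.2]; 256 [-96.9   0.8 144.6]; 259 [-98.7   0.8 143.8]; 262 [-99.7   0.8 144.4]; 265 [-108.9    1.   130.9]; 268 [-109.5    1.   132.4]; 271 [-109.4    0.9  135.1]; 274 [-110.5    0.9  135.8]; 277 [-107.8    0.8  142.6]; 280 [-108.4    0.8  143.9]; 283 [-109.4    0.8  144.7]; 286 [-111.     0.8  144.3]; 289 [-125.8    1.2  124.4];
```

View pics/w4.png

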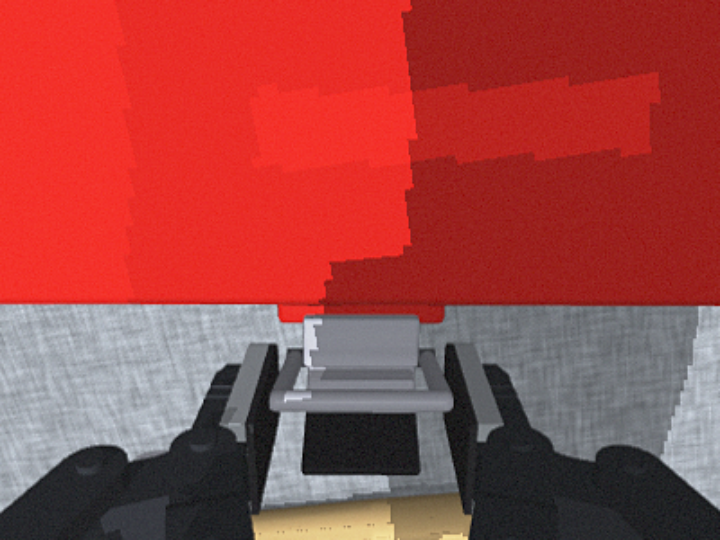

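The bar (crop row 400) is now above the lip, centred at about (-109.5, 142). It needs 4–4.5 mm more inward, then down.

```bash
python3 -m handwheel '[[0.2,0,0,0,40],[0.22,0,0,0,40],[0,0,0,0,40]]'; python3 -c "
from h import *
stat()"
python3 -m handwheel '[[0,0,0.2,0,40],[0,0,0.2,0,40],[0,0,0.2,0,40],[0,0,0,0,40]]';python3 -c "
from h import *
stat()"
```

```text
time: 7.63
ee_pos: [562.6, -13.8, 124.7]
tool_rot: [0.0, 0.078, 0.997, 0.0]
wrist_force: [2.6, -2.5, 2.6]
grip_width: 42.2
t 7.63 tcp case [-107.8   -1.2  124.7] F case [-3.   2.1  2.6] grip 42.2 toolx.case [ 1.     0.001 -0.001] tooly [ 0.001 -1.     0.   ] yawerr 0.001
time: 7.97
ee_pos: [562.7, -13.9, 118.3]
tool_rot: [0.0, 0.078, 0.997, 0.0]
wrist_force: [5.1, -2.1, 2.2]
grip_width: 42.6
t 7.97 tcp case [-107.9   -1.1  118.3] F case [-5.3  1.3  2.2] grip 42.6 toolx.case [ 1.     0.001 -0.   ] tooly [ 0.001 -1.     0.   ] yawerr 0.001
```

```bash
python3 -m handwheel '[[0,0,0.15,0,40],[0,0,0.15,0,40],[0,0,0,0,40]]'; python3 -c "
from h import *
stat()"
python3 -m handwheel '[[0,0,0.1,0,40],[0,0,0.1,0,40],[0,0,0,0,40]]';python3 - <<'E'
from h import *
stat()
p,d,W=wrist();np.savez('w5.npz',p=p,d=d,W=W)
Q=w2c(W)
for c in(315,330):
  for v in range(235,300,3):print(v,Q[v,c].round(1),end='; ')
cv2.imwrite('pics/w5.png',cv2.resize(p[200:350,220:420,::-1],None,fx=3.5,fy=3.5))
E
```

```text
time: 8.22
ee_pos: [562.7, -13.9, 115.1]
tool_rot: [0.0, 0.078, 0.997, 0.0]
wrist_force: [5.4, -2.4, -0.4]
grip_width: 42.7
t 8.22 tcp case [-107.9   -1.1  115.1] F case [-5.7  1.5 -0.4] grip 42.7 toolx.case [ 1.     0.001 -0.   ] tooly [ 0.001 -1.     0.   ] yawerr 0.001
time: 8.47
ee_pos: [562.8, -13.9, 113.5]
tool_rot: [0.0, 0.078, 0.997, 0.0]
wrist_force: [4.7, -2.0, 3.9]
grip_width: 42.9
t 8.47 tcp case [-108.    -1.1  113.5] F case [-4.9  1.2  3.9] grip 42.9 toolx.case [ 1.     0.001 -0.001] tooly [ 0.001 -1.     0.   ] yawerr 0.001
235 [-79.1   0.6 142.3]; 238 [-79.7   0.6 143.5]; 241 [-81.1   0.6 143. ]; 244 [-82.3   0.6 143.1]; 247 [-83.2   0.6 143.7]; 250 [-84.9   0.7 142.8]; 253 [-87.8   0.7 139.7]; 256 [-88.9   0.7 140.1]; 259 [-89.2   0.7 141.8]; 262 [-89.7   0.7 143.1]; 265 [-91.    0.7 143. ]; 268 [-92.4   0.7 142.9]; 271 [-93.9   0.7 142.4]; 274 [-94.5   0.7 143.6]; 277 [-96.5   0.7 142.5]; 280 [-97.7   0.7 142.6]; 283 [-99.    0.7 142.6]; 286 [-100.2    0.7  142.8]; 289 [-108.2    0.9  133. ]; 292 [-109.     0.9  133.9]; 295 [-110.6    0.9  133.6]; 298 [-111.5    0.9  134.5]; 235 [-78.9  -4.8 142.8]; 238 [-80.   -4.8 142.9]; 241 [-81.4  -4.8 142.4]; 244 [-82.2  -4.8 143.2]; 247 [-83.7  -4.9 142.8]; 250 [-85.3  -4.9 142.1]; 253 [-87.9  -5.  139.4]; 256 [-88.8  -5.  140.2]; 259 [-89.   -4.9 142.1]; 262 [-90.2  -4.9 142.2]; 265 [-91.5  -4.9 142.2]; 268 [-92.2  -4.9 143.3]; 271 [-93.1  -4.9 143.8]; 274 [-95.1  -5.  142.6]; 277 [-96.2  -5.  143. ]; 280 [-97.7  -5.  142.7]; 283 [-98.4  -5.  143.5]; 286 [-100.1   -5.   143.1]; 289 [-107.7   -5.3  133.6]; 292 [-109.    -5.3  133.9]; 295 [-109.4   -5.3  135.3]; 298 [-111.5   -5.3  134.5];
```

View pics/w5.png

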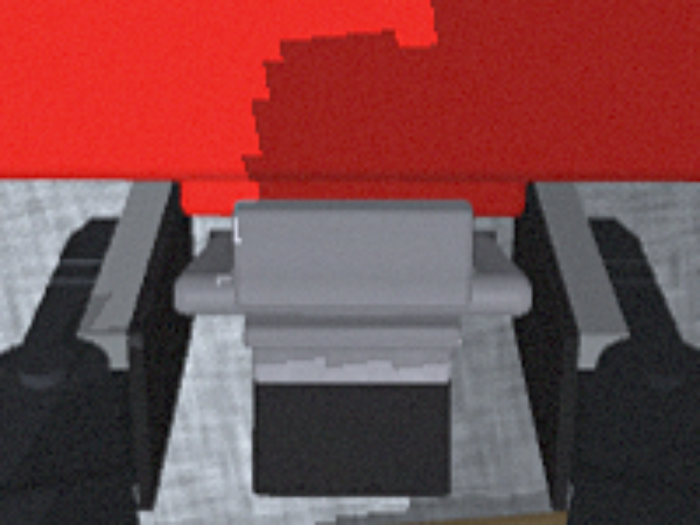

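The bar is down behind the keeper's lip: its ends are at crop row 300 with the lip at row 335 in front. It touches the floor at about 4 N. I'll release it, back off and check.

```bash
python3 -m handwheel '[[0,0,0,0,50],[0,0,0,0,60],[0,0,0,0,68],[0,0,0,0,70],[0,0,-1,0,70],[-0.5,0,-3.5,0,70],[-1,0,-3.5,0,60],[-1.5,0,-1,0,20],[-0.7,0,0,0,0],[0,0,0,0,0]]'
python3 - <<'E'
from h import *
stat()
p,d,W=wrist();np.savez('w6.npz',p=p,d=d,W=W)
Q=w2c(W)
cv2.imwrite('pics/w6.png',cv2.resize(p[60:260,190:450,::-1],None,fx=3,fy=3))
m=(Q[...,0]<-86)&(Q[...,0]>-175)&(abs(Q[...,1])<35)&(Q[...,2]>60)&(Q[...,2]<160)
v,u=np.nonzero(m);print(v.min(),v.max(),u.min(),u.max())
for c in (300,320,):
  for v in range(90,230,3):
    if m[v,c]:print(v,Q[v,c].round(1),end='; ')
  print()
E
```

```text
time: 9.35
ee_pos: [599.7, -19.8, 203.6]
tool_rot: [0.0, 0.078, 0.997, 0.0]
wrist_force: [-0.8, 0.4, -0.1]
grip_width: 15.3
t 9.35 tcp case [-145.3   -1.1  203.6] F case [ 0.8 -0.3 -0.1] grip 15.3 toolx.case [ 1.     0.001 -0.001] tooly [ 0.001 -1.     0.   ] yawerr 0.001
122 213 259 377
123 [-86.8  10.7 140.7]; 126 [-88.5  10.7 141.4]; 129 [-90.2  10.7 141.9]; 132 [-91.6  10.6 144.3]; 135 [-93.3  10.7 144. ]; 138 [-95.2  10.7 143.5]; 141 [-96.9  10.7 143.9]; 144 [-98.8  10.8 143. ]; 147 [-107.7   13.2  104.4]; 150 [-104.7   11.6  131.1]; 153 [-106.1   11.5  133.7]; 156 [-108.5   11.7  131.4]; 159 [-110.    11.6  133.5]; 162 [-118.6   13.4  104.2]; 165 [-121.1   13.5  103.3]; 168 [-123.2   13.5  103.9]; 171 [-125.5   13.5  103.4]; 174 [-128.2   13.7  101.7]; 177 [-130.3   13.7  102.4]; 
123 [-87.   -1.1 138.9]; 126 [-88.6  -1.1 140.1]; 129 [-90.1  -1.1 142.2]; 132 [-91.7  -1.1 143.6]; 135 [-93.5  -1.1 143. ]; 138 [-95.2  -1.1 143.6]; 141 [-97.2  -1.1 142.2]; 144 [-98.8  -1.1 143. ]; 147 [-100.8   -1.1  141.8]; 150 [-104.5   -1.1  132.4]; 153 [-106.1   -1.1  134. ]; 156 [-108.4   -1.1  131.8]; 159 [-109.5   -1.1  135.7]; 162 [-111.6   -1.1  134.8]; 165 [-120.6   -1.   105.3]; 168 [-123.    -1.   104.6]; 171 [-125.2   -1.   104.5]; 174 [-127.5   -1.   104.6]; 177 [-129.9   -1.   104. ]; 180 [-131.9   -1.   105. ]; 183 [-134.4   -1.   104.2]; 186 [-136.5   -1.   104.8]; 189 [-139.5   -1.   102.6]; 192 [-141.3   -1.   104.3]; 195 [-143.2   -1.   105.8]; 198 [-145.4   -1.   106.1]; 201 [-147.6   -1.   106.6]; 204 [-149.7   -1.   107.4]; 207 [-151.9   -1.   107.6]; 210 [-153.9   -1.   108.8]; 213 [-156.2   -1.1  108.9];
```

View pics/w6.png

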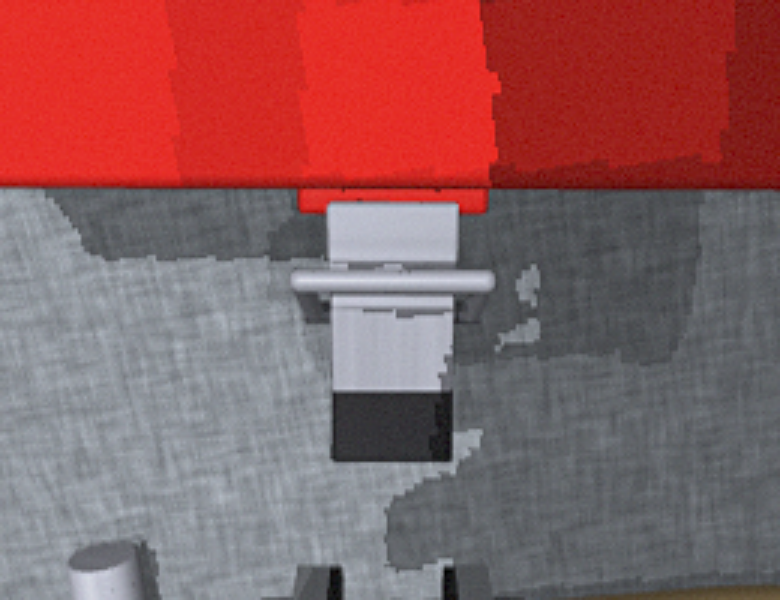

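The bar lies in the groove behind the lip (crop row 280). The lever is level, with its dark end at row 425. Next I press it down.

```bash
python3 -m handwheel '[[-0.4,-0.03,3,0,0],[0,0,3.2,0,0],[0,0,2.5,0,0],[0,0,0.6,0,0],[0,0,0.3,0,0],[0,0,0.3,0,0],[0,0,0,0,0]]' 40; python3 -c "
from h import *
stat()"; python3 -m handwheel '[[0,0,0.3,0,0],[-0.1,0,0.3,0,0],[-0.1,0,0.3,0,0],[0,0,0,0,0]]';python3 -c "
from h import *
stat()"
```

```text
time: 9.98
ee_pos: [602.9, -20.5, 105.0]
tool_rot: [0.0, 0.078, 0.997, 0.0]
wrist_force: [-0.4, -0.0, 1.4]
grip_width: -0.2
t 9.98 tcp case [-148.6   -0.9  105. ] F case [0.4 0.1 1.4] grip -0.2 toolx.case [ 1.     0.001 -0.   ] tooly [ 0.001 -1.     0.   ] yawerr 0.001
time: 10.32
ee_pos: [605.2, -20.9, 95.4]
tool_rot: [0.0, 0.078, 0.997, 0.0]
wrist_force: [-1.2, 0.7, 1.3]
grip_width: 0.1
t 10.32 tcp case [-151.    -0.9   95.4] F case [ 1.3 -0.4  1.3] grip 0.1 toolx.case [ 1.     0.001 -0.001] tooly [ 0.001 -1.     0.   ] yawerr 0.001
```

```bash
python3 -m handwheel '[[0,0,0.3,0,0],[0.1,0,0.3,0,0],[0.1,0,0.3,0,0],[0.1,0,0.2,0,0],[0,0,0,0,0]]'; python3 -c "
from h import *
stat()"; python3 -m handwheel '[[0.15,0,0.25,0,0],[0.2,0,0.25,0,0],[0.2,0,0.2,0,0],[0,0,0,0,0]]';python3 -c "
from h import *
stat()"
```

```text
time: 10.73
ee_pos: [602.8, -20.5, 84.6]
tool_rot: [0.001, 0.078, 0.997, -0.0]
wrist_force: [1.8, 0.7, 2.7]
grip_width: -0.0
t 10.73 tcp case [-148.5   -0.8   84.6] F case [-1.6 -1.   2.7] grip -0.0 toolx.case [ 1.     0.001 -0.002] tooly [ 0.001 -1.     0.   ] yawerr 0.001
time: 11.07
ee_pos: [597.3, -19.7, 77.4]
tool_rot: [0.001, 0.078, 0.997, -0.0]
wrist_force: [4.2, -0.1, 1.1]
grip_width: -0.1
t 11.07 tcp case [-143.    -0.8   77.4] F case [-4.2 -0.6  1.1] grip -0.1 toolx.case [ 1.     0.001 -0.002] tooly [ 0.001 -1.     0.   ] yawerr 0.001
```

Forces match the expected lever pull. Next I push inward, staying at z ≥ 75.

```bash
python3 -m handwheel '[[0.25,0,0.1,0,0],[0.25,0,0.1,0,0],[0.25,0,0,0,0],[0,0,0,0,0]]'; python3 -c "
from h import *
stat()"; python3 -m handwheel '[[0.2,0,0,0,0],[0.2,0,0,0,0],[0.1,0,0,0,0],[0,0,0,0,0]]';python3 -c "
from h import *
stat()"
```

```text
time: 11.4
ee_pos: [589.5, -18.5, 75.2]
tool_rot: [0.001, 0.078, 0.997, -0.0]
wrist_force: [5.1, -0.6, -1.5]
grip_width: -0.1
t 11.4 tcp case [-135.1   -0.7   75.2] F case [-5.1 -0.2 -1.5] grip -0.1 toolx.case [ 1.     0.001 -0.001] tooly [ 0.001 -1.     0.   ] yawerr 0.001
time: 11.73
ee_pos: [583.4, -17.5, 75.1]
tool_rot: [-0.001, 0.078, 0.997, 0.0]
wrist_force: [-0.5, -0.6, 0.6]
grip_width: 0.1
t 11.73 tcp case [-128.9   -0.8   75.1] F case [0.4 0.6 0.6] grip 0.1 toolx.case [1.    0.001 0.002] tooly [ 0.001 -1.    -0.   ] yawerr 0.001
```

The force dropped away, so it appears to have snapped. I'll feel for the home stop gently.

```bash
python3 -m handwheel '[[0.1,0,0,0,0],[0,0,0,0,0]]'; python3 -c "
from h import *
stat()"; python3 -m handwheel '[[0.1,0,0,0,0],[0,0,0,0,0]]';python3 -c "
from h import *
stat()"
```

```text
time: 11.9
ee_pos: [582.8, -17.4, 75.3]
tool_rot: [-0.0, 0.078, 0.997, 0.0]
wrist_force: [0.1, 0.4, 0.6]
grip_width: 0.0
t 11.9 tcp case [-128.3   -0.8   75.3] F case [-0.  -0.4  0.6] grip 0.0 toolx.case [1.    0.001 0.001] tooly [ 0.001 -1.    -0.   ] yawerr 0.001
time: 12.07
ee_pos: [582.3, -17.3, 75.5]
tool_rot: [0.0, 0.078, 0.997, -0.0]
wrist_force: [1.5, -0.1, -1.3]
grip_width: -0.3
t 12.07 tcp case [-127.8   -0.8   75.5] F case [-1.5 -0.2 -1.3] grip -0.3 toolx.case [ 1.     0.001 -0.   ] tooly [ 0.001 -1.     0.   ] yawerr 0.001
```

```bash
python3 -m handwheel '[[0.1,0,0,0,0],[0,0,0,0,0]]'; python3 -c "
from h import *
stat()"; python3 -m handwheel '[[-1.5,0,0,0,0],[-2,0,-1,0,0],[0,0,-4,0,0],[0,0,-4,0,0],[0,0,-4,0,0],[0,0,-2,0,0],[0,0,0,0,0]]';python3 - <<'E'
from h import *
stat()
p,d,W=wrist();stat();Q=w2c(W)
cv2.imwrite('pics/w7.png',cv2.resize(p[40:260,190:450,::-1],None,fx=2.7,fy=2.7))
for v in range(60,190,3):
    if Q[v,320,2]>20 and Q[v,320,0]<-70:print(v,Q[v,320].round(1),end='; ')
m=red(p)&(Q[...,2]>125)&(abs(Q[...,1])<110)&(Q[...,0]>-80)&(Q[...,0]<60);P=Q[m]
print('lid z by x',[(x,np.median(P[abs(P[:,0]-x)<5][:,2]).round(1)) for x in(-75,-60,-30,0,30) if (abs(P[:,0]-x)<5).any()])
E
```

```text
time: 12.23
ee_pos: [582.2, -17.3, 75.5]
tool_rot: [0.001, 0.078, 0.997, -0.0]
wrist_force: [6.5, -1.3, -5.1]
grip_width: 0.4
t 12.23 tcp case [-127.7   -0.7   75.5] F case [-6.6  0.3 -5.1] grip 0.4 toolx.case [ 1.     0.001 -0.003] tooly [ 0.001 -1.     0.   ] yawerr 0.001
time: 12.82
ee_pos: [617.6, -22.8, 230.9]
tool_rot: [0.004, 0.078, 0.997, -0.0]
wrist_force: [0.6, -0.6, -0.6]
grip_width: 0.1
t 12.82 tcp case [-163.5   -0.9  230.9] F case [-0.7  0.5 -0.6] grip 0.1 toolx.case [ 1.     0.001 -0.008] tooly [ 0.001 -1.     0.   ] yawerr 0.001
t 12.87 tcp case [-162.5   -0.9  227.9] F case [-0.6  0.4  0.1] grip -0.1 toolx.case [ 1.     0.001 -0.004] tooly [ 0.001 -1.     0.   ] yawerr 0.001
63 [-71.3  -0.9 138.7]; 66 [-73.1  -0.9 138.6]; 69 [-74.9  -0.9 138.9]; 72 [-76.7  -0.9 138.9]; 75 [-78.5  -0.9 137.8]; 78 [-80.4  -0.9 139.4]; 81 [-82.2  -0.9 137.9]; 84 [-84.1  -0.9 137.3]; 87 [-85.9  -0.9 137.6]; 90 [-87.9  -0.9 135.3]; 93 [-89.7  -0.9 137.7]; 96 [-91.6  -0.9 138.2]; 99 [-93.5  -0.9 137.6]; 102 [-95.4  -0.9 138.1]; 105 [-97.3  -0.9 138.3]; 108 [-99.2  -0.9 138.5]; 111 [-101.2   -0.9  138. ]; 114 [-104.4   -0.9  125.2]; 117 [-106.2   -0.9  127.4]; 120 [-108.4   -0.9  126.4]; 123 [-110.2   -0.9  128.2]; 126 [-112.3   -0.9  128.6]; lid z by x [(-75, np.float64(138.3)), (-60, np.float64(138.4))]
```

View pics/w7.png

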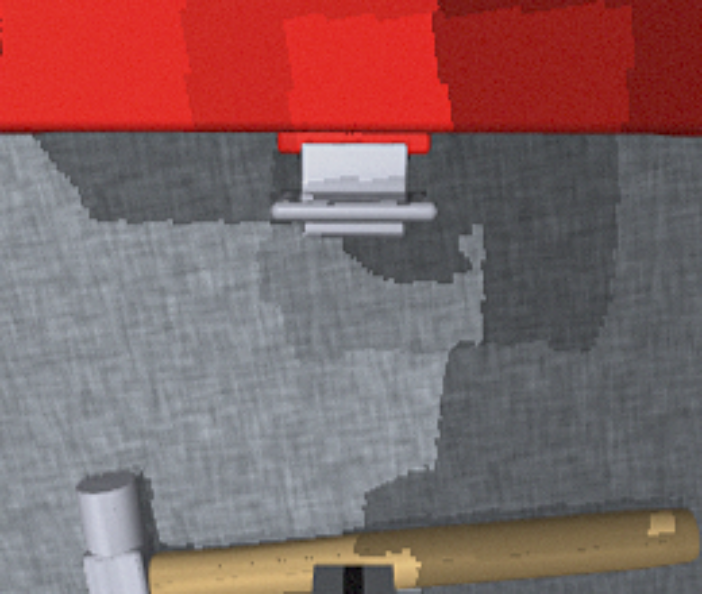

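The lid is flat at 138 mm, so it's fully closed. The bar sits behind the lip (crop row 212), and the lever has folded down out of sight below it. The hammer is untouched.

```bash
python3 -m handwheel '[[0,0,-1,0,0],[0,0,0,0,0],[0,0,0,0,0]]'; python3 -c "
from h import *
from cell import workorder
z=np.load('side0.npz');p,d=get_image('side');
e=(np.abs(p.astype(int)-z['p']).max(2)>60);print('changed px near hammer',e[180:270,370:450].sum(),'screwdriver',e[322:360,285:395].sum(),'mug',e[145:172,305:325].sum())
print(workorder.sign_off())"
```

```text
time: 13.12
ee_pos: [615.6, -22.6, 234.8]
tool_rot: [-0.0, 0.078, 0.997, 0.0]
wrist_force: [0.3, 0.2, -0.5]
grip_width: 0.1
changed px near hammer 215 screwdriver 0 mug 12
the job is handed in; nothing more can be done
None
```

The tool case is closed and latched, and the job was handed in at about 13 s.

- **Lid:** I pushed it down with shut fingertips until it rested on the seal, with a peak of about 12 N. After latching, its top measured 138 mm, which is fully closed.
- **Bail:** I gripped it across its side wires at 20 N, lifted it over the keeper's lip and lowered it into the groove. The wrist pictures showed the bar behind the lip both before and after the lever was pressed.
- **Lever:** I pressed it down and in with the fingertips at about 5 N. The resistance fell to zero at the snap, and a gentle re-touch met a firm stop at 7–8 N at the home position. I could not see the lever itself in the last picture, because it was hidden below the bail. That it is home rests on the force, the stop position and the closed lid.
- **Things lying about:** The side picture, compared with the first one, showed no change at the screwdriver and only 12 changed pixels at the mug. The hammer region had 215 changed pixels. I think that is the arm or its shadow in view, since nothing went near the hammer's height and it looks in place in the last wrist picture, but I did not check further.

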